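# Pull the dust extractor's filter plate and hold it to the light

### The job

Someone has left the pressing die standing on the flap of the dust extractor: take it off and stand it upright on the rubber die mat. Then swing the extractor's flap fully open and leave it open, draw the mesh filter plate out of its slot, and hold it up to the lit inspection panel so that it can be checked: upright, square to the panel, all of it in front of the lit face, about a hand's breadth away and touching nothing but the gripper. Finish while still holding it there, still; do not drop or tip the die, and leave the other things on the bench where they are.

Things in the scene. Friction and masses are not known exactly. Their poses are not given: they have to be found in the camera images.
- extractor: fixed blue dust extractor, 300 (x) x 250 (y) x 160 mm high, steel front at -x, 66 mm hose collar 40 mm out of its +x face; origin on the bench under its centre. Compartment opening in the top 160 (x) x 140 (y) mm, centred at y = +20 mm, closed by the flap. The filter slot spans x at x = 0, y = +20 mm; beside the tab 60 mm is free either way along y, down to 95 mm above the bench
- flap (a joint): flap angle in rad: 0 closed, 1.75 fully open at its stop (10 degrees past upright). Steel plate 190 (x) x 160 (y) x 5 mm, 0.25 kg, upper face 165 mm above the bench when closed, hinged along the extractor's x at its -y edge; its +y edge rises. The hinge is stiff and stays at any angle it is left; moving the handle takes 2 to 5 N
- flap_hinge (a point): on the hinge line at the middle of its length, at extractor x = 0, y = -65 mm, 160 mm above the bench; the hinge line runs along the extractor's x. Its frame turns with the flap (closed: parallel to the extractor's)
- flap_handle (a point): middle of the bar of the flap's bow handle: round steel bar 10 mm thick, 90 mm long along the extractor's x, 140 mm from the hinge line, 20 mm from the free edge, bar centre 34 mm off the flap's upper face, open beneath. The bar can turn between the fingers, so a gripper that keeps pointing down can carry it through the whole swing
- die: steel pellet pressing die, one rigid piece, about 0.65 kg, stepped round: foot 54 mm across and 10 mm high, body 44 mm across up to 53 mm, thin plunger 22 mm with a 28 mm cap up to 78 mm. Origin at the centre of its underside, z up. At the start it stands on the flap
- die_mat: fixed square grey ribbed rubber mat, 140 x 140 x 6 mm, lying on the bench; origin at the centre of its underside; the die is to stand wholly on it
- filter: filter plate, 0.18 kg: aluminium frame with mesh, 130 (x) x 14 (y, thickness) x 80 mm (z), pull tab on its upper edge. Origin at the centre of its underside, z up. It starts in the slot under the closed flap, underside 35 mm above the bench, axes as the extractor's, 2 to 3 mm loose in guides at its two ends; it lifts straight up, its underside must pass 160 mm above the bench
- filter_centre (a point): centre of the filter plate's frame, 40 mm above its underside
- filter_tab (a point): centre of the pull tab: 40 (x) x 10 (y) x 28 mm high, standing on the frame's upper edge, 94 mm above the plate's underside; the tab's top is 108 mm above the underside
- panel: fixed upright LED inspection panel on two feet, 280 mm wide (its y), 18 mm thick, from 30 to 250 mm above the bench; the lit face looks to its -x; origin on the bench under its centre. The feet reach 40 mm out in front of the panel, 10 mm high
- panel_lit (a point): centre of the lit white face (250 mm wide along y, 190 mm high along z), 140 mm above the bench; axes as the panel's, the space in front is its -x
- jar_a: small amber sample jar with black cap, 44 mm across, 58 mm tall; origin at the centre of its underside; not part of the job
- jar_b: second amber sample jar, same as jar_a; not part of the job
- spacer: plain steel spacer ring lying flat, 56 mm outside, 28 mm bore, 22 mm high; origin at the centre of its underside; not part of the job
- hex_key: L-shaped hex key lying flat, 90 mm long leg along its x, 28 mm short leg, 6 mm thick; origin under the middle of the long leg; not part of the job
- weigh_tray: shallow open white plastic weighing tray, 100 x 80 x 18 mm; origin at the centre of its underside; not part of the job
- mortar: white ceramic mortar bowl, 90 mm across the rim, 45 mm high; origin at the centre of its underside; not part of the job
- brush: hand brush lying along its x, 170 mm long; not part of the job
Not all that is in view belongs to the job. Of the things shaped like the hex_key, the dark steel one is meant.

How it is judged:
By the outcome, as a careful person would: the job done as asked, in the order asked, and still so for the second after the job is handed in, while the arm keeps its last pose, push and grip.
It also fails if it takes over 72 s, if anything falls off the work surface, if the arm or the gripper's body presses on something with over 40 N, if the wrist force passes 120 N, or if a joint passes its speed limit or range.

### The arm

A 6-joint arm with a two-finger parallel gripper is mounted at the origin on the work surface. World frame = base frame: x ahead of the robot, y to its left, z up, the work surface at z = 0. Lengths are in m, angles in rad, forces in N, time in s.
With the tool pointing down it reaches from about 0.325 to 0.9 m from the base axis. Payload 3.5 kg.
Tool frame: the origin (TCP) lies on the centre line of the jaws, within the pads' length; the fingertips stand arm.tip_reach ahead of it and the grasp point (between the pads) lies 2 mm behind it (arm.tip_reach is the distance from the TCP to the fingertips, in m); z points along the fingers, y is the line along which they close (so a half turn about z gives the same grasp; the last joint's range is limited). The gripper opens to 85 mm and grips with 20 to 120 N. Pads are 22 mm wide; open, the fingers measure 114 mm over their backs; the gripper's body (76 mm by 85 mm) begins 54 mm behind the grasp point. The pads swing forward as they close: fully open they stand 13 mm farther back than shut.
Start: joints at [1.01, 0.276, -0.026, 1.268, 0, 1.467], TCP at [0.276, 0.561, 0.248] pointing down, gripper open.
Joint ranges: [-3.12, 3.12], [-0.85, 1.88], [-1.08, 1.24], [-1.95, 2.15], [-1.57, 1.53], [-3.14, 3.14]. Speed limits (rad/s): [2.57, 2.57, 3.14, 3.14, 3.14, 3.14].

### API

Orientations are given as a unit quaternion [w, x, y, z].
In Python, from workcell import telemetry, vision, arm gives the robot as it stands.
- The arm moves only by the shell command python3 -m crank 'ROWS' [FORCE]. ROWS is JSON, a list of rows, each a list of 3 entries, a list of its own where there are three numbers: the finger opening in mm, from 0 to 85.4, then the shift along the tool's x, y, z in mm, then the turn, a rotation vector about the tool's x, y, z in rad. A call has 1 to 5 rows; each row shifts and turns the commanded pose from where the row before left it, along the tool's axes as they then stand; what a row does not reach is not made up. A row lasts 1/12 s, in which the tool goes at most 41.7 mm and 7.16 degrees, less where a joint would pass 70% of its speed; a pose out of reach is approached as far as the arm can. A call with a gripper value outside its range is refused whole. The fingers move at their own pace and stop on an object; FORCE is the grip in N (left out, the last holds). Time passes only in rows, so rows that do not move let the fingers close. It gives the time, the measured TCP pose, the force, the opening and the grip force at its end, in the units of the state.
- telemetry.observe(): the state, without advancing time (a new reading comes with each control period).
- vision.grab_frame(name): name is "scene" or "side" or "wrist"; returns a dict with "frame" (400x640x3 uint8, red, green, blue), "fx", "fy", "cx", "cy" (pixels), "R" (3x3) and "t" (3): a world point X has camera coordinates R X + t. Camera axes: x right, y down, z forward; pixel columns grow to the right and rows downward; lengths in m; the calibration is good to about 2 mm. A picture is of the moment at which its call begins. There is no depth.
- arm.finish_job(): hands the job in; it is judged then, once.
The state is a dict: "clock": time; "q": joint angles; "joint_velocities": joint speeds; "effort": joint torques, N m; "ee_pos": TCP position; "eef_rot": TCP orientation; "wrist_force": force on the tool from outside, world axes, zero at the start; "ft_torque": the same for the moment, N m; "opening": opening from 0.0 (shut) to 1.0 (fully open); "finger_force": force on a finger pad.
Only numpy, scipy, OpenCV 4.12 (cv2) and the standard library are available. Lean on these libraries where they do the work, as an engineer would, in place of code of your own. Each camera call takes 0.05 s, during which the arm holds its last target. There are 200 camera calls.

## Working session

There is one attempt and no reset: what is moved stays moved. The work goes in short steps, Python scripts to look and compute and a shell command to move; the robot and the scene stay as the last step left them, time stands still between calls to the robot, and variables do not carry over. Pictures are saved under pics/ and viewed, at most 13 in all, crops included, and the job is handed in when it is done.

```bash
mkdir -p pics; ls
python3 - <<'E'
from workcell import telemetry, vision, arm
import cv2,numpy as np,pickle
d={}
for n in("scene","side"):
    f=vision.grab_frame(n); d[n]=f
    cv2.imwrite(f"pics/{n}0.png",f["frame"][:,:,::-1])
    print(n,f["fx"],f["cx"],f["cy"],np.round(f["R"],4).tolist(),np.round(f["t"],4))
pickle.dump(d,open("f0.pkl","wb"))
s=telemetry.observe();print(s,arm.tip_reach)
E
```

```text
pics
scene 370.7054866892123 314.5338456267135 198.49998027127776 [[-0.053, 0.9985, 0.0144], [0.5485, 0.0412, -0.8351], [-0.8345, -0.0363, -0.5498]] [ 0.0549 -0.1664  1.4844]
side 432.8721169344717 315.33168695494044 206.59743387327748 [[0.8241, -0.5661, -0.0178], [-0.4226, -0.5935, -0.6849], [0.3772, 0.572, -0.7284]] [-0.4033  0.2907  1.1064]
{'clock': 0.1, 'q': array([ 1.00961975e+00,  2.77061137e-01, -2.77700711e-02,  1.26801481e+00,
        3.27583134e-05,  1.46733202e+00]), 'joint_velocities': array([ 5.00040117e-04, -2.28317986e-03,  2.80534018e-03, -1.25388740e-05,
       -1.59574637e-03, -8.74433226e-04]), 'effort': array([ 6.46966910e-04, -4.46708429e+01,  2.96128768e+01,  8.49538977e-03,
       -1.09471584e-04, -5.19579515e-06]), 'ee_pos': array([0.27585397, 0.56006163, 0.24725648]), 'eef_rot': array([-3.49825970e-04,  2.26863528e-01,  9.73926018e-01, -9.63430648e-04]), 'wrist_force': array([0.03284571, 0.56884387, 0.22288295]), 'ft_torque': array([ 0.04761052,  0.03244283, -0.03152458]), 'finger_force': 0.0, 'opening': 0.9966280067580114} 0.017
```

View pics/scene0.png

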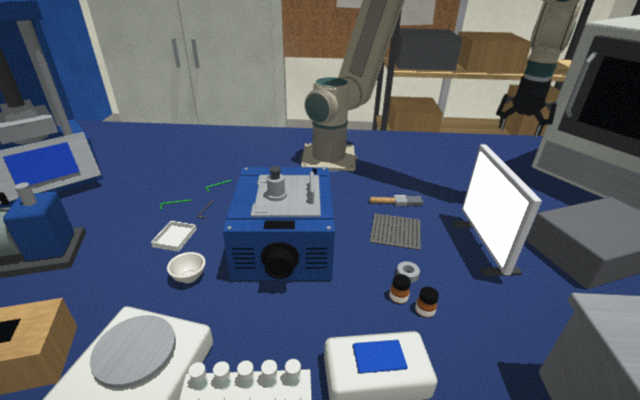

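View pics/side0.png

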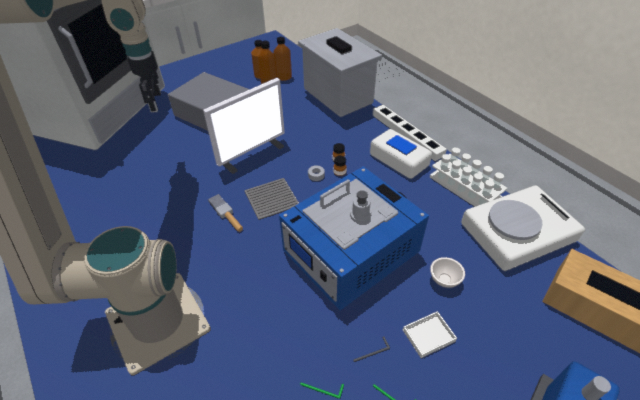

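Scene view: the extractor is at about (280,220), the die on the flap at (275,183), the mat at (396,231), and the panel at (500,210) with its lit face to the left. Only one object looks like the die. I'll check it in enlarged crops.

Run:
```python
import pickle,cv2,numpy as np
d=pickle.load(open("f0.pkl","rb"))
def c(n,x,y,w,h,W=400,H=300):
    return cv2.resize(d[n]["frame"][y:y+h,x:x+w,::-1],(W,H),interpolation=cv2.INTER_CUBIC)
im=np.vstack([np.hstack([c("scene",216,160,132,99),c("side",272,165,160,120)]),np.hstack([c("scene",366,145,180,135),c("side",200,75,180,135)])])
cv2.imwrite("pics/c0.png",im)
```

```text
(no output)
```

View pics/c0.png

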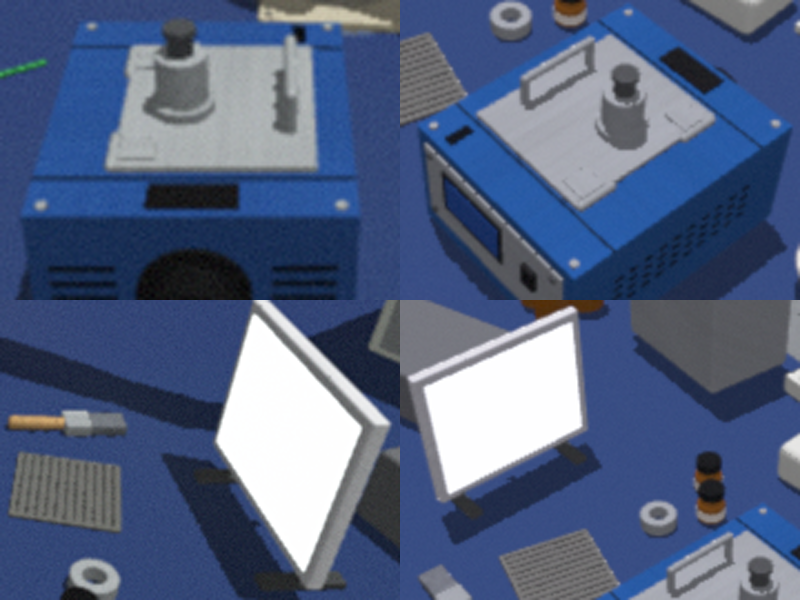

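```bash
cat > h.py <<'E'
import numpy as np,pickle
from scipy.optimize import least_squares
d=pickle.load(open("f0.pkl","rb"))
def proj(c,X):
    p=np.atleast_2d(X)@np.array(c["R"]).T+c["t"]; return np.c_[c["fx"]*p[:,0]/p[:,2]+c["cx"],c["fy"]*p[:,1]/p[:,2]+c["cy"]]
def W(P,L):
    L=np.atleast_2d(L);a=P[2];c,s=np.cos(a),np.sin(a)
    return np.c_[P[0]+c*L[:,0]-s*L[:,1],P[1]+s*L[:,0]+c*L[:,1],L[:,2]]
def fit(obs,x0):
    f=lambda P:np.concatenate([(proj(d[n],W(P,L))-uv).ravel() for n,L,uv in obs])
    r=least_squares(f,x0,loss="soft_l1");print(np.round(r.x,4),"res",np.round(f(r.x),1));return r.x
E
python3 - <<'E'
from h import *
A=np.array
se=lambda p:A(p)/400*132+[216,160]
si=lambda p:A(p)/2.5+[272,165]
s2=lambda p:A(p)*.45+[366,145]
i2=lambda p:A(p)*.45+[200,75]
T=[[-.15,-.125,.16],[-.15,.125,.16],[.15,-.125,.16],[.15,.125,.16]]
F=[[-.095,-.065,.165],[-.095,.095,.165],[.095,.095,.165],[.095,-.065,.165]]
fit([("scene",T,se([[80,22],[340,22],[25,214],[358,216]])),("side",T,si([[163,290],[21,125],[390,124],[228,8]])),("scene",F,se([[133,46],[313,45],[317,168],[107,168]]))],[.5,-.1,0])
P=[[-.009,.125,.235],[-.009,-.125,.235],[-.009,-.125,.045],[-.009,.125,.045]]
fit([("scene",P,s2([[258,5],[362,130],[303,275],[217,142]])),("side",P,i2([[25,85],[177,22],[182,102],[52,194]]))],[.5,.4,1])
M=[[-.07,-.07,.006],[-.07,.07,.006],[.07,.07,.006],[.07,-.07,.006]]
fit([("scene",M,s2([[20,153],[121,165],[120,230],[10,215]])),("side",M,[[256,216],[246,187],[290,180],[299,205]])],[.5,.15,0])
fit([("scene",[[0,0,.243],[0,0,.175]],se([[178,24],[180,97]])),("side",[[0,0,.243]],si([[227,70]]))],[.5,-.1,0])
E
```

```text
[ 0.5367 -0.1117  0.0677] res [-0.2 -0.9  0.1 -0.4 -2.1  0.1  0.2 -0.3  3.9 -4.9 -1.6 -1.   0.9  0.4
  0.1 -2.5  0.9 -0.8 -0.8 -0.2 -0.3 -0.7  0.8 -0.9]
[0.5219 0.4362 1.6592] res [-1.1  4.5 -0.3 -0.2  0.4 -0.9  0.8  0.1  1.1 -0.  -1.3 -0.5  0.6 10.2
 -0.3 -1.7]
[ 0.4642  0.2095 -0.2227] res [ 0.8 -1.4  1.3  1.  -0.3  1.1 -1.6 -1.7  1.4  1.2 -0.7  1.  -4.5 -3.3
  1.  -0.5]
[ 0.5494 -0.1263  0.    ] res [-0.2  0.3  0.3 -0.  -0.   0.2]
```

```bash
cat >> h.py <<'E'
from scipy.spatial.transform import Rotation as Ro
EXT=[.5367,-.1117,.0677];PAN=[.5219,.4362,1.6592];MAT=[.4642,.2095,-.2227];DIE=[.5494,-.1263]
def st():
    from workcell import telemetry
    s=telemetry.observe();q=s["eef_rot"];R=Ro.from_quat([q[1],q[2],q[3],q[0]]).as_matrix()
    return s,R
def go(t,yaw_y=None):
    s,R=st();print("ee",np.round(s["ee_pos"],4),"t",round(s["clock"],2),"op",round(s["opening"],3),"F",np.round(s["wrist_force"],1),"tooly",round(np.degrees(np.arctan2(R[1,1],R[0,1])),2),"tilt",np.round(R[:,2],3))
    if t is not None: print("delta tool mm",np.round(1000*R.T@(np.array(t)-s["ee_pos"]),1))
    if yaw_y is not None: print("rotz tool", round(-((yaw_y-np.arctan2(R[1,1],R[0,1])+np.pi/2)%np.pi-np.pi/2),4))
E
python3 -m crank '[[85,[0,0,-35],[0,0,-0.105]],[85,[0,0,-35],[0,0,-0.105]],[85,[0,0,-35],[0,0,-0.105]],[85,[0,0,-35],[0,0,-0.105]],[85,[0,0,0],[0,0,-0.105]]]'
python3 -c "
from h import *
go([.5494,-.1263,.40],np.pi/2+.0677)"
```

```text
clock: 0.52
ee_pos: [0.2775, 0.5628, 0.3968]
eef_rot: [0.004, -0.036, 0.999, 0.005]
wrist_force: [0.2, 1.4, 0.5]
opening: 0.996
finger_force: 0.0
ee [0.2775 0.5628 0.3968] t 0.52 op 0.996 F [0.2 1.4 0.5] tooly 94.16 tilt [ 0.007  0.011 -1.   ]
delta tool mm [-221.3 -706.9   -8.8]
rotz tool 0.0048
```

```bash
python3 -m crank '[[85,[-12,-38,0],[0,0,0]],[85,[-12,-38,0],[0,0,0]],[85,[-12,-38,0],[0,0,0]],[85,[-12,-38,0],[0,0,0]],[85,[-12,-38,0],[0,0,0]]]' >/dev/null
python3 -m crank '[[85,[-12,-38,0],[0,0,0]],[85,[-12,-38,0],[0,0,0]],[85,[-12,-38,0],[0,0,0]],[85,[-12,-38,0],[0,0,0]],[85,[-12,-38,0],[0,0,0]]]'>/dev/null
python3 -m crank '[[85,[-12,-38,0],[0,0,0]],[85,[-12,-38,0],[0,0,0]],[85,[-12,-38,0],[0,0,0]],[85,[-12,-38,0],[0,0,0]],[85,[-12,-38,0],[0,0,0]]]'>/dev/null
python3 -m crank '[[85,[-12,-38,0],[0,0,0]],[85,[-12,-38,0],[0,0,0]],[85,[-12,-38,0],[0,0,0]],[85,[-5,-22,0],[0,0,0]],[85,[0,0,0],[0,0,0]]]'
python3 - <<'E'
from h import *
from workcell import vision
import cv2
go([.5494,-.1263,.40],np.pi/2+.0677)
f=vision.grab_frame("wrist");pickle.dump(f,open("w1.pkl","wb"))
print(np.round(proj(f,[[.5494,-.1263,.243],[.5494,-.1263,.175]]),1), np.round(proj(f,W(EXT,[[-.045,.075,.199],[.045,.075,.199],[-.095,.095,.165],[.095,.095,.165],[-.15,.125,.16],[.15,.125,.16]])),0).tolist())
cv2.imwrite("pics/w1.png",f["frame"][:,:,::-1])
E
```

```text
clock: 2.18
ee_pos: [0.5451, -0.1332, 0.3867]
eef_rot: [-0.001, -0.031, 1.0, -0.0]
wrist_force: [-0.2, 0.5, -0.4]
opening: 0.995
finger_force: 0.0
ee [ 0.5451 -0.1332  0.3867] t 2.18 op 0.995 F [-0.2  0.5 -0.4] tooly 93.57 tilt [-0.001 -0.001 -1.   ]
delta tool mm [ -4.7   6.6 -13.4]
rotz tool -0.0055
[[328.9 199.6]
 [327.9 181.6]] [[415.0, 134.0], [408.0, 215.0], [429.0, 84.0], [413.0, 241.0], [461.0, 28.0], [430.0, 276.0]]
```

View pics/w1.png

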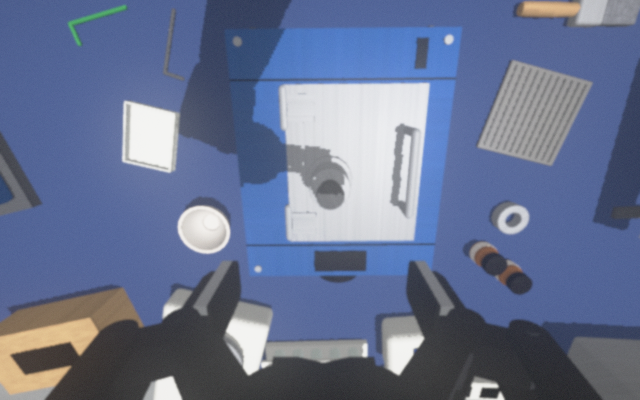

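The wrist view shows the die cap at about (329,193), the handle bar from (417,128) to (410,217), and mat corners at (512,61), (591,82), (553,165) and (478,147). The extractor fit agrees; the die sits slightly nearer the robot than estimated.

Run:
```python
from h import *
import h
h.d["w"]=pickle.load(open("w1.pkl","rb"))
fit([("w",[[0,0,.243]],[[329.5,193]])],[.5,-.1,0])
fit([("w",[[-.07,-.07,.006],[-.07,.07,.006],[.07,.07,.006],[.07,-.07,.006]],np.array([[512,61],[591,82],[553,165],[478,147]]))],MAT)
fit([("w",[[-.045,.075,.199],[.045,.075,.199],[-.095,.095,.165],[.095,.095,.165],[-.095,-.065,.165],[.095,-.065,.165]],np.array([[417,131],[409,216],[429,84],[414,241],[282,84],[287,241]])),("w",[[-.15,.125,.16],[.15,.125,.16]],[[461,28],[433,277]])],EXT)
from workcell import vision
f=vision.grab_frame("wrist")
cv=f["frame"][110:250,260:450,::-1]
import cv2;cv2.imwrite("pics/w1c.png",cv2.resize(cv,None,fx=4,fy=4,interpolation=cv2.INTER_CUBIC))
go([.542,-.126,.30],np.pi/2+.0677)
```

```text
[ 0.5428 -0.1262  0.    ] res [-0. -0.]
[ 0.4613  0.21   -0.1588] res [-0.3 -0.9  2.7 -0.6 -0.2  1.1 -0.7  1.4]
[ 0.5364 -0.1109  0.0695] res [-1.1  2.7 -0.5 -1.4  0.2 -0.3 -0.6 -0.1  1.   0.9  3.5  0.8  0.9 -0.7
 -2.5 -1.7]
ee [ 0.5439 -0.1296  0.3874] t 2.28 op 0.993 F [-0.5  0.4  0.8] tooly 93.74 tilt [-0.002  0.001 -1.   ]
delta tool mm [ 1.5  3.6 87.4]
rotz tool -0.0024
```

View pics/w1c.png

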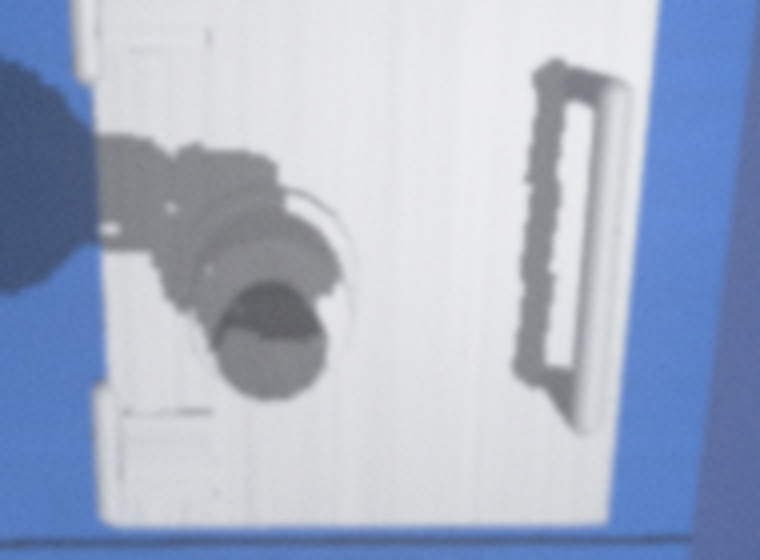

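```bash
python3 -m crank '[[85,[0,3,25],[0,0,0]],[85,[0,0,35],[0,0,0]],[85,[0,0,35],[0,0,0]],[85,[0,0,30],[0,0,0]],[85,[0,0,0],[0,0,0]]]' 40 >/dev/null
python3 -m crank '[[85,[0,0,25],[0,0,0]],[85,[0,0,20],[0,0,0]],[85,[0,0,14],[0,0,0]],[85,[0,0,0],[0,0,0]],[85,[0,0,0],[0,0,0]]]'
python3 -c "
from h import *
go([.544,-.1265,.204],np.pi/2+.0695)"
```

```text
clock: 3.12
ee_pos: [0.5441, -0.1251, 0.2055]
eef_rot: [0.0, -0.034, 0.999, 0.0]
wrist_force: [-0.5, -0.5, 1.4]
opening: 0.995
finger_force: 0.0
ee [ 0.5441 -0.1251  0.2055] t 3.12 op 0.995 F [-0.5 -0.5  1.4] tooly 93.92 tilt [ 0.  0. -1.]
delta tool mm [ 0.1 -1.3  1.5]
rotz tool -0.0011
```

Close.

```bash
python3 -m crank '[[60,[0,-1,0],[0,0,0]],[50,[0,0,0],[0,0,0]],[46,[0,0,0],[0,0,0]],[40,[0,0,0],[0,0,0]],[30,[0,0,0],[0,0,0]]]' 40
python3 -m crank '[[20,[0,0,0],[0,0,0]],[20,[0,0,0],[0,0,0]],[20,[0,0,0],[0,0,0]],[20,[0,0,0],[0,0,0]],[20,[0,0,0],[0,0,0]]]' 60
```

```text
clock: 3.53
ee_pos: [0.5449, -0.1269, 0.2061]
eef_rot: [0.001, -0.034, 0.999, -0.0]
wrist_force: [-1.4, 1.8, 5.8]
opening: 0.503
finger_force: 40.5
clock: 3.95
ee_pos: [0.5449, -0.1269, 0.2062]
eef_rot: [0.001, -0.034, 0.999, -0.0]
wrist_force: [-2.0, 2.4, 6.6]
opening: 0.493
finger_force: 59.9
```

```bash
python3 -m crank '[[20,[0,0,-10],[0,0,0]],[20,[0,0,-20],[0,0,0]],[20,[0,0,-30],[0,0,0]],[20,[0,0,-20],[0,0,0]],[20,[0,0,0],[0,0,0]]]' 60
python3 -c "
from h import *
go([.4615,.21,.286],np.pi/2+.0695)"
```

```text
clock: 4.37
ee_pos: [0.5458, -0.1277, 0.2881]
eef_rot: [0.003, -0.034, 0.999, -0.001]
wrist_force: [2.0, -0.4, -5.9]
opening: 0.495
finger_force: 62.8
ee [ 0.5458 -0.1277  0.2881] t 4.37 op 0.495 F [ 2.  -0.4 -5.9] tooly 93.84 tilt [ 0.006 -0.002 -1.   ]
delta tool mm [ 61.5 342.6   0.9]
rotz tool -0.0024
```

Lifted: the wrist reads about 6 N of load.

```bash
python3 -m crank '[[20,[3,15,0],[0,0,0]],[20,[5,28,0],[0,0,0]],[20,[6,34,0],[0,0,0]],[20,[6,34,0],[0,0,0]],[20,[6,34,0],[0,0,0]]]' >/dev/null
python3 -m crank '[[20,[6,34,0],[0,0,0]],[20,[6,34,0],[0,0,0]],[20,[6,34,0],[0,0,0]],[20,[6,34,0],[0,0,0]],[20,[5,28,0],[0,0,0]]]' >/dev/null
python3 -m crank '[[20,[4,20,0],[0,0,0]],[20,[2,13,0],[0,0,0]],[20,[0,0,0],[0,0,0]],[20,[0,0,0],[0,0,0]],[20,[0,0,0],[0,0,0]]]'
python3 - <<'E'
from h import *
from workcell import vision
import cv2
go([.4615,.21,.047],np.pi/2+.0695)
f=vision.grab_frame("wrist");pickle.dump(f,open("w2.pkl","wb"))
g=vision.grab_frame("side")
print(np.round(proj(f,W([.4613,.21,-.1588],[[-.07,-.07,.006],[-.07,.07,.006],[.07,.07,.006],[.07,-.07,.006]]))).tolist())
cv2.imwrite("pics/w2.png",np.hstack([f["frame"][:,:,::-1][:,120:520],cv2.resize(g["frame"][100:300,150:350,::-1],(400,400))]))
E
```

```text
clock: 5.62
ee_pos: [0.4589, 0.2096, 0.2823]
eef_rot: [-0.002, -0.034, 0.999, -0.001]
wrist_force: [-0.1, -0.9, -7.3]
opening: 0.499
finger_force: 63.1
ee [0.4589 0.2096 0.2823] t 5.62 op 0.499 F [-0.1 -0.9 -7.3] tooly 93.85 tilt [-0.003 -0.002 -1.   ]
delta tool mm [ -3.4   0.6 235.3]
rotz tool -0.0022
[[282.0, 105.0], [386.0, 130.0], [358.0, 225.0], [265.0, 204.0]]
```

View pics/w2.png

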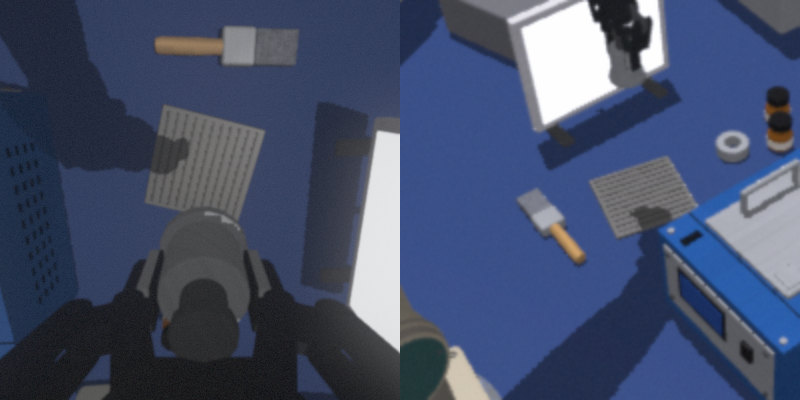

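```bash
python3 -m crank '[[20,[-3,0,20],[0,0,0]],[20,[0,0,35],[0,0,0]],[20,[0,0,40],[0,0,0]],[20,[0,0,40],[0,0,0]],[20,[0,0,35],[0,0,0]]]' >/dev/null
python3 -m crank '[[20,[0,0,25],[0,0,0]],[20,[0,0,15],[0,0,0]],[20,[0,0,8],[0,0,0]],[20,[0,0,4],[0,0,0]],[20,[0,0,0],[0,0,0]]]'
python3 -c "
from h import *
go([.4615,.21,.047],np.pi/2+.0695)"
```

```text
clock: 6.55
ee_pos: [0.4636, 0.21, 0.0622]
eef_rot: [-0.0, -0.033, 0.999, -0.0]
wrist_force: [0.0, -0.7, -7.7]
opening: 0.498
finger_force: 63.1
ee [0.4636 0.21   0.0622] t 6.55 op 0.498 F [ 0.  -0.7 -7.7] tooly 93.8 tilt [-0. -0. -1.]
delta tool mm [ 2.1  0.2 15.2]
rotz tool -0.0033
```

```bash
python3 -m crank '[[20,[2,0,5],[0,0,0]],[20,[0,0,4],[0,0,0]],[20,[0,0,2],[0,0,0]],[20,[0,0,1],[0,0,0]],[20,[0,0,0],[0,0,0]]]'
python3 -m crank '[[20,[0,0,1],[0,0,0]],[20,[0,0,0],[0,0,0]]]'
python3 -m crank '[[20,[0,0,1],[0,0,0]],[20,[0,0,0],[0,0,0]]]'
```

```text
clock: 6.97
ee_pos: [0.4612, 0.2103, 0.0505]
eef_rot: [0.0, -0.034, 0.999, 0.0]
wrist_force: [0.3, -1.0, -7.7]
opening: 0.494
finger_force: 63.1
clock: 7.13
ee_pos: [0.4613, 0.2104, 0.0494]
eef_rot: [0.0, -0.034, 0.999, 0.0]
wrist_force: [0.5, 0.2, -6.9]
opening: 0.497
finger_force: 63.1
clock: 7.3
ee_pos: [0.4612, 0.2103, 0.0483]
eef_rot: [0.0, -0.034, 0.999, -0.0]
wrist_force: [-0.7, -0.2, -8.3]
opening: 0.499
finger_force: 63.1
```

```bash
python3 -m crank '[[20,[0,0,1],[0,0,0]],[20,[0,0,0],[0,0,0]]]'
python3 -m crank '[[20,[0,0,1],[0,0,0]],[20,[0,0,0],[0,0,0]]]'
python3 -m crank '[[20,[0,0,0.5],[0,0,0]],[20,[0,0,0],[0,0,0]]]'
```

```text
clock: 7.47
ee_pos: [0.4613, 0.2103, 0.0473]
eef_rot: [0.0, -0.034, 0.999, 0.0]
wrist_force: [1.0, 0.1, -6.2]
opening: 0.495
finger_force: 63.5
clock: 7.63
ee_pos: [0.4613, 0.2104, 0.0473]
eef_rot: [0.0, -0.034, 0.999, 0.0]
wrist_force: [-4.5, -0.2, 4.2]
opening: 0.497
finger_force: 64.4
clock: 7.8
ee_pos: [0.4613, 0.2103, 0.0472]
eef_rot: [0.0, -0.034, 0.999, -0.0]
wrist_force: [-5.3, -1.4, 7.7]
opening: 0.499
finger_force: 64.7
```

```bash
python3 -m crank '[[44,[0,0,-0.5],[0,0,0]],[48,[0,0,0],[0,0,0]],[55,[0,0,0],[0,0,0]],[70,[0,0,0],[0,0,0]],[80,[0,0,0],[0,0,0]]]'
python3 -m crank '[[80,[0,0,0],[0,0,0]],[80,[0,0,-10],[0,0,0]],[80,[0,0,-25],[0,0,0]],[80,[0,0,-40],[0,0,0]],[80,[0,0,-40],[0,0,0]]]'
python3 -m crank '[[80,[0,0,-40],[0,0,0]],[80,[0,0,-40],[0,0,0]],[80,[0,0,-40],[0,0,0]],[80,[0,0,0],[0,0,0]],[80,[0,0,0],[0,0,0]]]'
python3 - <<'E'
from h import *
from workcell import vision
import cv2
P=W([.5364,-.1109,.0695],[0,.075,0])[0];print(P)
go([P[0],P[1],.27],np.pi/2+.0695)
f=vision.grab_frame("wrist");g=vision.grab_frame("side")
cv2.imwrite("pics/w3.png",np.hstack([f["frame"][:,:,::-1][:,120:520],cv2.resize(g["frame"][100:300,180:380,::-1],(400,400))]))
E
```

```text
clock: 8.22
ee_pos: [0.4619, 0.2104, 0.0466]
eef_rot: [0.001, -0.034, 0.999, 0.0]
wrist_force: [-0.4, -0.1, 0.4]
opening: 0.902
finger_force: 0.0
clock: 8.63
ee_pos: [0.4597, 0.2098, 0.162]
eef_rot: [-0.002, -0.034, 0.999, -0.0]
wrist_force: [1.8, 0.5, 0.7]
opening: 0.94
finger_force: 0.0
clock: 9.05
ee_pos: [0.4633, 0.2109, 0.2856]
eef_rot: [0.004, -0.034, 0.999, 0.001]
wrist_force: [-0.2, 0.9, 0.3]
opening: 0.941
finger_force: 0.0
[ 0.5311917  -0.03608106  0.        ]
ee [0.4633 0.2109 0.2856] t 9.05 op 0.941 F [-0.2  0.9  0.3] tooly 93.85 tilt [ 0.008  0.002 -1.   ]
delta tool mm [ -51.  -251.    15.6]
rotz tool -0.0022
```

View pics/w3.png

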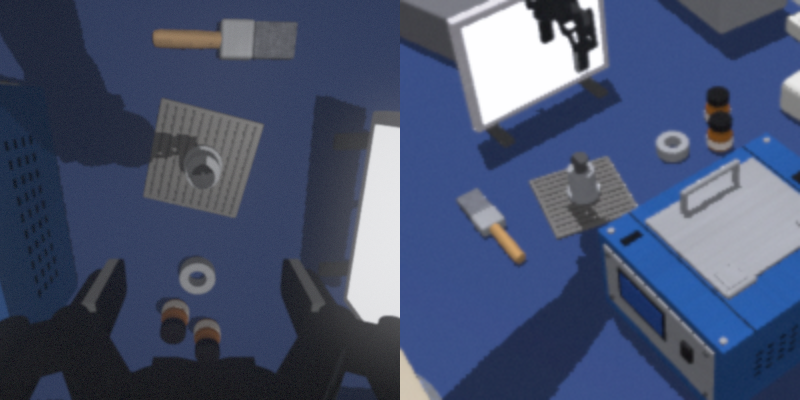

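The die stands upright in the middle of the mat, at (205,168) in the wrist half. Next is the handle.

```bash
python3 -m crank '[[45,[-4,-20,0],[0,0,0]],[45,[-7,-35,0],[0,0,0]],[45,[-7,-35,0],[0,0,0]],[45,[-7,-35,0],[0,0,0]],[45,[-7,-35,0],[0,0,0]]]' >/dev/null
python3 -m crank '[[45,[-7,-35,0],[0,0,0]],[45,[-7,-35,0],[0,0,0]],[45,[-5,-21,10],[0,0,0]],[45,[0,0,0],[0,0,0]],[45,[0,0,0],[0,0,0]]]'
python3 - <<'E'
from h import *
from workcell import vision
import cv2
go([.5312,-.0361,.2],np.pi/2+.0695)
f=vision.grab_frame("wrist")
print(np.round(proj(f,W([.5364,-.1109,.0695],[[-.045,.075,.199],[.045,.075,.199]]))).tolist())
cv2.imwrite("pics/w4.png",f["frame"][:,:,::-1])
E
```

```text
clock: 9.98
ee_pos: [0.5273, -0.0374, 0.2684]
eef_rot: [-0.003, -0.032, 0.999, 0.001]
wrist_force: [-0.1, -0.7, -0.2]
opening: 0.522
finger_force: 0.0
ee [ 0.5273 -0.0374  0.2684] t 9.98 op 0.522 F [-0.1 -0.7 -0.2] tooly 93.7 tilt [-0.006  0.002 -1.   ]
delta tool mm [-4.4  1.  68.4]
rotz tool -0.0048
[[322.0, 170.0], [323.0, 285.0]]
```

View pics/w4.png

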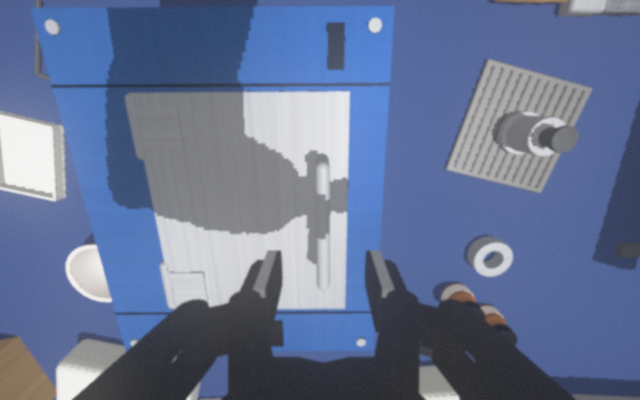

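The bar is at u≈323, v 163–288, as predicted. Descend and grip it.

```bash
python3 -m crank '[[45,[-4,1,20],[0,0,0]],[45,[0,0,25],[0,0,0]],[45,[0,0,15],[0,0,0]],[45,[0,0,8],[0,0,0]],[45,[0,0,0],[0,0,0]]]' 25
python3 -m crank '[[30,[0,0,0],[0,0,0]],[15,[0,0,0],[0,0,0]],[4,[0,0,0],[0,0,0]],[4,[0,0,0],[0,0,0]],[4,[0,0,0],[0,0,0]]]' 25
python3 - <<'E'
from h import *
go(None)
E0=[.5364,-.1109,.0695];s,R=st();p=s["ee_pos"]
# arc path in tool y,z increments, 20 rows
a0=np.arctan2(39,140);r=np.hypot(39,140)
a=a0+np.linspace(0,1.78,21);y=r*np.cos(a);z=r*np.sin(a)
print(np.round(np.c_[np.diff(y),-np.diff(z)],1).tolist())
E
```

```text
clock: 10.45
ee_pos: [0.5306, -0.0339, 0.2009]
eef_rot: [-0.003, -0.034, 0.999, 0.001]
wrist_force: [0.5, -1.2, 0.5]
opening: 0.524
finger_force: 0.0
clock: 10.87
ee_pos: [0.5339, -0.0372, 0.2049]
eef_rot: [0.001, -0.033, 0.999, -0.002]
wrist_force: [0.4, -5.5, 0.5]
opening: 0.104
finger_force: 26.0
ee [ 0.5339 -0.0372  0.2049] t 10.87 op 0.104 F [ 0.4 -5.5  0.5] tooly 93.81 tilt [ 0.003 -0.005 -1.   ]
[[-4.0, -12.3], [-5.1, -11.9], [-6.1, -11.4], [-7.1, -10.8], [-8.1, -10.1], [-8.9, -9.4], [-9.7, -8.5], [-10.4, -7.6], [-11.1, -6.7], [-11.6, -5.7], [-12.1, -4.6], [-12.4, -3.5], [-12.7, -2.4], [-12.9, -1.3], [-12.9, -0.1], [-12.9, 1.0], [-12.7, 2.2], [-12.5, 3.3], [-12.2, 4.4], [-11.7, 5.5]]
```

```bash
python3 -m crank '[[4,[0,-4,-12.3],[0,0,0]],[4,[0,-5.1,-11.9],[0,0,0]],[4,[0,-6.1,-11.4],[0,0,0]],[4,[0,-7.1,-10.8],[0,0,0]],[4,[0,-8.1,-10.1],[0,0,0]]]' 25
python3 -m crank '[[4,[0,-8.9,-9.4],[0,0,0]],[4,[0,-9.7,-8.5],[0,0,0]],[4,[0,-10.4,-7.6],[0,0,0]],[4,[0,0,0],[0,0,0]],[4,[0,0,0],[0,0,0]]]'
python3 - <<'E'
from h import *
go(None);s,R=st()
H=W([.5364,-.1109,.0695],[0,-.065,0])[0]
v=s["ee_pos"]-H; c=np.cos(.0695);sn=np.sin(.0695);y=-sn*v[0]+c*v[1];z=s["ee_pos"][2]-.16+.002
print("local x",c*v[0]+sn*v[1],"r",np.hypot(y,z),"flap",np.arctan2(z,y)-np.arctan2(39,140), H)
E
```

```text
clock: 11.28
ee_pos: [0.5358, -0.0656, 0.2608]
eef_rot: [0.001, -0.034, 0.999, 0.001]
wrist_force: [5.2, 1.3, -5.7]
opening: 0.1
finger_force: 24.4
clock: 11.7
ee_pos: [0.5379, -0.0944, 0.2885]
eef_rot: [0.002, -0.033, 0.999, 0.001]
wrist_force: [1.8, 3.7, 7.0]
opening: 0.098
finger_force: 25.3
ee [ 0.5379 -0.0944  0.2885] t 11.7 op 0.098 F [1.8 3.7 7. ] tooly 93.84 tilt [ 0.004  0.002 -1.   ]
local x 0.0026707118512272637 r 0.15376161814719425 flap 0.7417630294075249 [ 0.54091386 -0.17574308  0.        ]
```

```bash
python3 -m crank '[[4,[0,-11.1,-5.7],[0,0,0]],[4,[0,-11.6,-4.7],[0,0,0]],[4,[0,-12.1,-3.6],[0,0,0]],[4,[0,-12.4,-3.5],[0,0,0]],[4,[0,-12.7,-2.4],[0,0,0]]]' 25
python3 -m crank '[[4,[0,-12.9,-1.3],[0,0,0]],[4,[0,-12.9,0],[0,0,0]],[4,[0,-12.9,1],[0,0,0]],[4,[0,-12.7,2.2],[0,0,0]],[4,[0,0,0],[0,0,0]]]'
python3 - <<'E'
from h import *
go(None);s,R=st()
H=W([.5364,-.1109,.0695],[0,-.065,0])[0]
v=s["ee_pos"]-H; c=np.cos(.0695);sn=np.sin(.0695);y=-sn*v[0]+c*v[1];z=s["ee_pos"][2]-.16-.004
print("yz",y,z,"r",np.hypot(y,z),"flap",np.arctan2(z,y)-np.arctan2(39,140))
E
```

```text
clock: 12.12
ee_pos: [0.542, -0.1529, 0.3107]
eef_rot: [0.003, -0.035, 0.999, 0.001]
wrist_force: [-0.8, 5.1, 7.6]
opening: 0.101
finger_force: 26.0
clock: 12.53
ee_pos: [0.5459, -0.2088, 0.3073]
eef_rot: [0.003, -0.033, 0.999, -0.003]
wrist_force: [1.5, -3.0, 7.7]
opening: 0.101
finger_force: 27.3
ee [ 0.5459 -0.2088  0.3073] t 12.53 op 0.101 F [ 1.5 -3.   7.7] tooly 93.76 tilt [ 0.006 -0.005 -1.   ]
yz -0.033357489994446446 0.1432924294432987 r 0.14712390177837295 flap 1.5278323686334967
```

```bash
python3 -m crank '[[4,[0,-12.4,3.5],[0,0,0]],[4,[0,-10,4],[0,0,0]],[4,[0,-6,3],[0,0,0]],[4,[0,0,0],[0,0,0]],[4,[0,0,0],[0,0,0]]]' 25
python3 -m crank '[[4,[0,-3,1.5],[0,0,0]],[4,[0,0,0],[0,0,0]],[4,[0,0,0],[0,0,0]]]' 25
python3 -m crank '[[4,[0,-3,1.5],[0,0,0]],[4,[0,0,0],[0,0,0]],[4,[0,0,0],[0,0,0]]]' 25
python3 - <<'E'
from h import *
go(None);s,R=st()
H=W([.5364,-.1109,.0695],[0,-.065,0])[0]
v=s["ee_pos"]-H; c=np.cos(.0695);sn=np.sin(.0695);y=-sn*v[0]+c*v[1];z=s["ee_pos"][2]-.16-.004
print("yz",y,z,"r",np.hypot(y,z),"flap",np.arctan2(z,y)-np.arctan2(39,140))
E
```

```text
clock: 12.95
ee_pos: [0.5479, -0.2373, 0.2966]
eef_rot: [0.003, -0.033, 0.999, -0.004]
wrist_force: [2.3, -5.8, 5.8]
opening: 0.103
finger_force: 27.8
clock: 13.2
ee_pos: [0.5481, -0.2396, 0.2954]
eef_rot: [0.003, -0.033, 0.999, -0.003]
wrist_force: [2.0, -4.2, 7.9]
opening: 0.1
finger_force: 27.9
clock: 13.45
ee_pos: [0.5481, -0.2402, 0.2952]
eef_rot: [0.003, -0.034, 0.999, -0.001]
wrist_force: [0.1, 3.2, 13.7]
opening: 0.102
finger_force: 28.5
ee [ 0.5481 -0.2402  0.2952] t 13.45 op 0.102 F [ 0.1  3.2 13.7] tooly 93.87 tilt [ 0.007 -0.002 -1.   ]
yz -0.06482028054561231 0.131201878492636 r 0.14634070414620912 flap 1.7579890716271676
```

```bash
python3 -m crank '[[10,[0,3,-1.5],[0,0,0]],[16,[0,0,0],[0,0,0]],[22,[0,0,0],[0,0,0]],[22,[0,0,0],[0,0,0]],[22,[0,0,0],[0,0,0]]]' 25
python3 -m crank '[[22,[0,-2,-6],[0,0,0]],[22,[0,-2,-15],[0,0,0]],[22,[0,0,-30],[0,0,0]],[22,[0,0,-35],[0,0,0]],[22,[0,0,-20],[0,0,0]]]' 25
python3 - <<'E'
from h import *
from workcell import vision
import cv2
T=W([.5364,-.1109,.0695],[0,.02,.129])[0];print(T)
go([T[0],T[1],.40])
f=vision.grab_frame("scene");g=vision.grab_frame("side")
E0=[.5364,-.1109,.0695]
a=1.75;fe=[[x,-.065+.16*np.cos(a)-.005*np.sin(a),.16+.16*np.sin(a)+.005*np.cos(a)] for x in(-.095,.095)]
print("free edge pred scene",np.round(proj(f,W(E0,fe))).tolist(),"side",np.round(proj(g,W(E0,fe))).tolist())
print("tab top scene",np.round(proj(f,W(E0,[[-.02,.02,.143],[.02,.02,.143]]))).tolist(),"side",np.round(proj(g,W(E0,[[-.02,.02,.143],[.02,.02,.143]]))).tolist())
cv2.imwrite("pics/o1.png",np.hstack([cv2.resize(f["frame"][110:290,200:360,::-1],(400,450)),cv2.resize(g["frame"][110:290,270:430,::-1],(400,450))]))
E
```

```text
clock: 13.87
ee_pos: [0.5465, -0.2382, 0.2931]
eef_rot: [0.001, -0.033, 0.999, -0.001]
wrist_force: [-1.3, -2.3, 7.7]
opening: 0.254
finger_force: 3.9
clock: 14.28
ee_pos: [0.5463, -0.2411, 0.3999]
eef_rot: [0.0, -0.034, 0.999, -0.0]
wrist_force: [0.4, 0.2, 0.8]
opening: 0.256
finger_force: 0.0
[ 0.53501112 -0.09094828  0.129     ]
ee [ 0.5463 -0.2411  0.3999] t 14.28 op 0.256 F [0.4 0.2 0.8] tooly 93.85 tilt [ 0. -0. -1.]
delta tool mm [ 1.200e+00  1.505e+02 -1.000e-01]
free edge pred scene [[244.0, 122.0], [231.0, 156.0]] side [[354.0, 212.0], [415.0, 174.0]]
tab top scene [[291.0, 196.0], [290.0, 204.0]] side [[342.0, 218.0], [353.0, 211.0]]
```

View pics/o1.png

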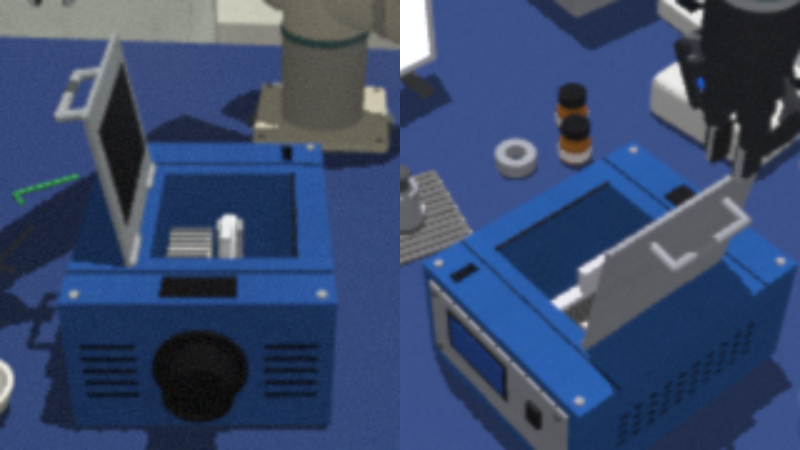

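The flap is fully open: its free edge matches the 1.75 rad prediction within 3 px. The tab is visible at scene pixel (291,197), as predicted. Go above it.

```bash
python3 -m crank '[[40,[0,20,0],[0,0,0]],[40,[0,35,0],[0,0,0]],[40,[0,40,0],[0,0,0]],[40,[0,35,0],[0,0,0]],[40,[1,20,0],[0,0,0]]]' >/dev/null
python3 -m crank '[[40,[0,0,30],[0,0,0]],[40,[0,0,40],[0,0,0]],[40,[0,0,40],[0,0,0]],[40,[0,0,20],[0,0,0]],[40,[0,0,0],[0,0,0]]]'
python3 - <<'E'
from h import *
from workcell import vision
import cv2
E0=[.5364,-.1109,.0695]
T=W(E0,[0,.02,.136])[0]
go(T,np.pi/2+.0695)
f=vision.grab_frame("wrist");pickle.dump(f,open("w5.pkl","wb"))
print(np.round(proj(f,W(E0,[[-.02,.015,.143],[-.02,.025,.143],[.02,.025,.143],[.02,.015,.143],[-.065,.02,.115]]))).tolist())
cv2.imwrite("pics/w5.png",f["frame"][:,:,::-1])
E
```

```text
clock: 15.22
ee_pos: [0.5301, -0.0898, 0.2595]
eef_rot: [-0.007, -0.034, 0.999, 0.002]
wrist_force: [-0.6, 0.2, -0.4]
opening: 0.469
finger_force: 0.0
ee [ 0.5301 -0.0898  0.2595] t 15.22 op 0.469 F [-0.6  0.2 -0.4] tooly 93.86 tilt [-0.015  0.004 -1.   ]
delta tool mm [ -6.7  -2.1 123.4]
rotz tool -0.0021
[[313.0, 189.0], [325.0, 189.0], [325.0, 232.0], [314.0, 232.0], [319.0, 132.0]]
```

View pics/w5.png

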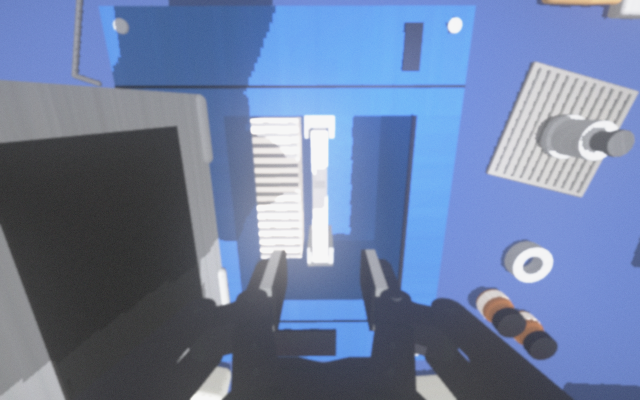

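The plate is between its guides at (320,125) and (320,256), with the tab at u≈320 as predicted. Descend.

```bash
python3 -m crank '[[40,[0,-1,25],[0,0,0]],[40,[0,0,35],[0,0,0]],[40,[0,0,25],[0,0,0]],[40,[0,0,15],[0,0,0]],[40,[0,0,0],[0,0,0]]]' >/dev/null
python3 -m crank '[[40,[0,0,0],[0,0,0]],[40,[0,0,0],[0,0,0]]]'
python3 - <<'E'
from h import *
go(W([.5364,-.1109,.0695],[0,.02,.137])[0],np.pi/2+.0695)
E
```

```text
clock: 15.85
ee_pos: [0.5374, -0.0931, 0.1697]
eef_rot: [0.002, -0.034, 0.999, -0.001]
wrist_force: [0.4, 0.1, 0.3]
opening: 0.471
finger_force: 0.0
ee [ 0.5374 -0.0931  0.1697] t 15.85 op 0.471 F [0.4 0.1 0.3] tooly 93.84 tilt [ 0.004 -0.001 -1.   ]
delta tool mm [ 2.4  2.4 32.7]
rotz tool -0.0024
```

```bash
python3 -m crank '[[40,[1,2.5,15],[0,0,0]],[40,[0,0,11],[0,0,0]],[40,[0,0,6],[0,0,0]],[40,[0,0,0],[0,0,0]],[40,[0,0,0],[0,0,0]]]'
python3 -m crank '[[30,[0,0,0],[0,0,0]],[20,[0,0,0],[0,0,0]],[12,[0,0,0],[0,0,0]],[4,[0,0,0],[0,0,0]],[4,[0,0,0],[0,0,0]]]' 30
python3 -m crank '[[2,[0,0,0],[0,0,0]],[2,[0,0,0],[0,0,0]],[2,[0,0,0],[0,0,0]]]' 60
python3 -c "
from h import *
go(None)"
```

```text
clock: 16.27
ee_pos: [0.5345, -0.0901, 0.1355]
eef_rot: [-0.0, -0.034, 0.999, 0.0]
wrist_force: [-0.4, 0.5, 0.4]
opening: 0.467
finger_force: 0.0
clock: 16.68
ee_pos: [0.5351, -0.0904, 0.1359]
eef_rot: [0.001, -0.034, 0.999, -0.0]
wrist_force: [0.3, -1.4, 2.5]
opening: 0.111
finger_force: 31.3
clock: 16.93
ee_pos: [0.5352, -0.0904, 0.136]
eef_rot: [0.001, -0.034, 0.999, -0.0]
wrist_force: [-0.3, -0.4, 4.0]
opening: 0.103
finger_force: 60.4
ee [ 0.5352 -0.0904  0.136 ] t 16.93 op 0.103 F [-0.3 -0.4  4. ] tooly 93.85 tilt [ 0.002 -0.001 -1.   ]
```

```bash
python3 -m crank '[[2,[0,0,-5],[0,0,0]],[2,[0,0,-10],[0,0,0]],[2,[0,0,-15],[0,0,0]],[2,[0,0,-15],[0,0,0]],[2,[0,0,-15],[0,0,0]]]' 60
python3 -m crank '[[2,[0,0,-20],[0,0,0]],[2,[0,0,-25],[0,0,0]],[2,[0,0,-25],[0,0,0]],[2,[0,0,-25],[0,0,0]],[2,[0,0,-15],[0,0,0]]]'
python3 -m crank '[[2,[0,0,0],[0,0,0]],[2,[0,0,0],[0,0,0]]]'
python3 - <<'E'
from h import *
from workcell import vision
go([.5313,.3306,.201],np.pi/2+.0884)
E
```

```text
clock: 17.35
ee_pos: [0.5336, -0.0899, 0.1956]
eef_rot: [-0.001, -0.034, 0.999, 0.0]
wrist_force: [-0.6, -0.6, -1.3]
opening: 0.102
finger_force: 59.7
clock: 17.77
ee_pos: [0.5348, -0.0897, 0.3084]
eef_rot: [0.001, -0.034, 0.999, 0.0]
wrist_force: [1.2, 0.2, -1.7]
opening: 0.101
finger_force: 59.9
clock: 17.93
ee_pos: [0.5346, -0.0899, 0.306]
eef_rot: [0.001, -0.034, 0.999, 0.0]
wrist_force: [-0.5, -0.2, -2.7]
opening: 0.105
finger_force: 59.8
ee [ 0.5346 -0.0899  0.306 ] t 17.93 op 0.105 F [-0.5 -0.2 -2.7] tooly 93.85 tilt [ 0.001  0.    -1.   ]
delta tool mm [-24.8 419.7 105.1]
rotz tool -0.0211
```

```bash
python3 -m crank '[[2,[-1,15,0],[0,0,-0.02]],[2,[-2,28,0],[0,0,0]],[2,[-2,34,0],[0,0,0]],[2,[-2,34,0],[0,0,0]],[2,[-2,34,0],[0,0,0]]]' 60 >/dev/null
python3 -m crank '[[2,[-2,34,0],[0,0,0]],[2,[-2,34,0],[0,0,0]],[2,[-2,34,0],[0,0,0]],[2,[-2,34,0],[0,0,0]],[2,[-2,28,0],[0,0,0]]]' >/dev/null
python3 -m crank '[[2,[-1,15,0],[0,0,0]],[2,[0,0,30],[0,0,0]],[2,[0,0,0],[0,0,0]],[2,[0,0,0],[0,0,0]],[2,[0,0,0],[0,0,0]]]'
python3 - <<'E'
from h import *
from workcell import vision
import cv2
go([.5313,.3306,.241],np.pi/2+.0884)
f=vision.grab_frame("wrist");g=vision.grab_frame("scene");s=vision.grab_frame("side")
pickle.dump((f,g,s),open("w6.pkl","wb"))
P=W(PAN,[[-.009,.125,.235],[-.009,-.125,.235],[-.009,-.125,.045],[-.009,.125,.045]])
for q in(f,g,s):print(np.round(proj(q,P)).tolist())
im=np.hstack([cv2.resize(f["frame"][:,200:,::-1],(440,400)),cv2.resize(g["frame"][120:300,380:560,::-1],(360,400))])
im=np.vstack([im,np.zeros((200,800,3),np.uint8)])
im[400:,:355]=cv2.resize(s["frame"][70:190,160:373,::-1],(355,200))
cv2.imwrite("pics/p1.png",im)
# auto: lit face corners from white blobs
for n,q in(("w",f),("sc",g),("si",s),("sc0",d["scene"]),("si0",d["side"])):
    m=(q["frame"].min(2)>235).astype(np.uint8)
    k,l,stt,c=cv2.connectedComponentsWithStats(m)
    i=1+stt[1:,4].argmax();cn=cv2.findContours((l==i).astype(np.uint8),0,2)[0];cn=max(cn,key=cv2.contourArea)
    a=cv2.approxPolyDP(cn,.03*cv2.arcLength(cn,True),True);print(n,stt[i],a.reshape(-1,2).tolist())
E
```

```text
clock: 19.18
ee_pos: [0.5256, 0.2338, 0.2743]
eef_rot: [-0.002, -0.043, 0.999, -0.0]
wrist_force: [0.3, -0.5, -2.0]
opening: 0.105
finger_force: 59.6
ee [0.5256 0.2338 0.2743] t 19.18 op 0.105 F [ 0.3 -0.5 -2. ] tooly 94.96 tilt [-0.003 -0.001 -1.   ]
delta tool mm [-14.1  96.   33.2]
rotz tool -0.0018
[[707.0, 44.0], [572.0, 407.0], [462.0, 273.0], [496.0, 76.0]]
[[481.0, 152.0], [529.0, 203.0], [503.0, 268.0], [465.0, 209.0]]
[[212.0, 113.0], [278.0, 84.0], [283.0, 131.0], [223.0, 161.0]]Traceback (most recent call last):
  File "<stdin>", line 17, in <module>
ValueError: attempt to get argmax of an empty sequence
```

View pics/p1.png

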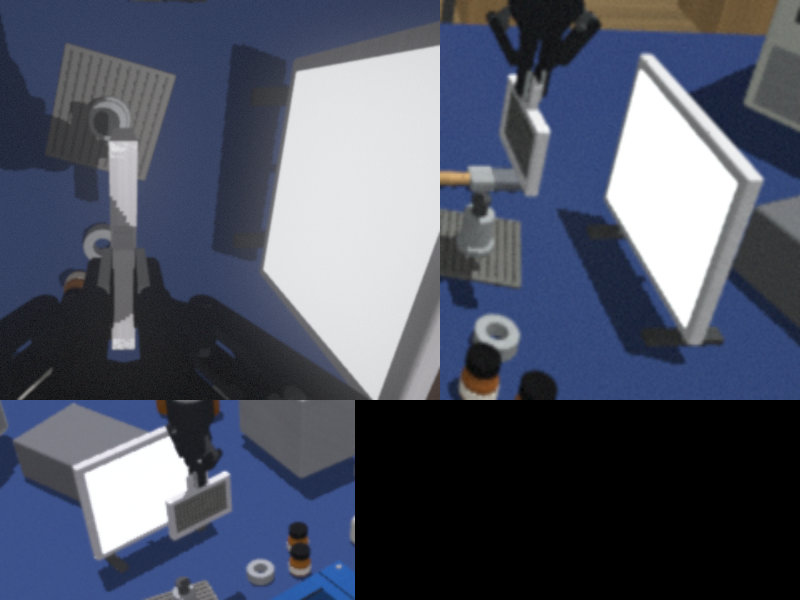

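The plate hangs square in the grip at wrist (322,240), and the lit face's lower corners at (463,270) and (496,72) agree with the fit. I'll refine the panel yaw automatically.

Run:
```python
from h import *
import h,cv2
f,g,s=pickle.load(open("w6.pkl","rb"))
h.d["w"]=f
def quad(q):
    m=cv2.inRange(q["frame"],(240,)*3,(255,)*3);k,l,stt,c=cv2.connectedComponentsWithStats(m)
    i=1+stt[1:,4].argmax();cn=max(cv2.findContours((l==i).astype(np.uint8),0,2)[0],key=cv2.contourArea)
    return cv2.approxPolyDP(cn,.03*cv2.arcLength(cn,True),True).reshape(-1,2)
P=np.array([[-.009,.125,.235],[-.009,-.125,.235],[-.009,-.125,.045],[-.009,.125,.045]])
obs=[("w",P[2:],np.array([[463,270],[496,72]]))]
for n in("scene","side"):
    a=quad(h.d[n]);print(n,a.tolist())
    pr=proj(h.d[n],W(PAN,P));b=np.array([a[np.linalg.norm(a-p,axis=1).argmin()] for p in pr]);obs.append((n,P,b))
x=fit(obs,PAN)
fit(obs[1:],PAN)
go(np.r_[W(x,[-.106,0,0])[0][:2],.241],x[2])
```

```text
scene [[480, 152], [464, 209], [502, 266], [527, 201]]
side [[276, 86], [212, 114], [222, 161], [280, 131]]
[0.5171 0.4357 1.6634] res [-0.  -0.3 -0.1 -0.2  0.1 -1.   0.7  1.1  0.   0.5 -0.3 -0.9 -0.9 -0.1
  1.1 -1.2  1.4  0.5 -0.   0.3]
[0.5161 0.4358 1.6644] res [-0.  -1.2  0.6  0.8 -0.   0.2 -0.4 -1.1 -1.2  0.   0.8 -1.1  1.1  0.6
 -0.3  0.4]
ee [0.5272 0.234  0.2764] t 19.33 op 0.106 F [-0.1  0.8 -1.6] tooly 94.93 tilt [ 0.001  0.    -1.   ]
delta tool mm [-8.  95.8 35.4]
rotz tool -0.0065
```

```bash
python3 -m crank '[[2,[-1,12,10],[0,0,-0.003]],[2,[-2,22,18],[0,0,-0.003]],[2,[-2,26,18],[0,0,0]],[2,[-2,22,14],[0,0,0]],[2,[-1,10,8],[0,0,0]]]' 60
python3 -m crank '[[2,[0,3,5],[0,0,0]],[2,[0,0,0],[0,0,0]],[2,[0,0,0],[0,0,0]],[2,[0,0,0],[0,0,0]]]'
python3 - <<'E'
from h import *
x=[.5171,.4357,1.6634]
go(np.r_[W(x,[-.106,0,0])[0][:2],.201],x[2])
E
```

```text
clock: 19.75
ee_pos: [0.5254, 0.329, 0.2054]
eef_rot: [-0.001, -0.047, 0.999, 0.0]
wrist_force: [0.3, -0.7, -2.4]
opening: 0.103
finger_force: 59.7
clock: 20.08
ee_pos: [0.5265, 0.3292, 0.2034]
eef_rot: [0.001, -0.046, 0.999, 0.0]
wrist_force: [0.6, 0.5, -1.5]
opening: 0.103
finger_force: 59.7
ee [0.5265 0.3292 0.2034] t 20.08 op 0.103 F [ 0.6  0.5 -1.5] tooly 95.28 tilt [ 0.002  0.    -1.   ]
delta tool mm [-0.5  0.9  2.4]
rotz tool -0.0004
```

One last settle and a check picture before handing in.

```bash
python3 -m crank '[[2,[0,0,2],[0,0,0]],[2,[0,0,0],[0,0,0]],[2,[0,0,0],[0,0,0]],[2,[0,0,0],[0,0,0]],[2,[0,0,0],[0,0,0]]]'
python3 - <<'E'
from h import *
from workcell import vision
import cv2
g=vision.grab_frame("scene");s=vision.grab_frame("side")
cv2.imwrite("pics/e.png",np.hstack([cv2.resize(g["frame"][100:300,200:560,::-1],(400,222)),cv2.resize(s["frame"][70:292,160:560,::-1],(400,222))]))
E
```

```text
clock: 20.5
ee_pos: [0.5259, 0.3296, 0.2006]
eef_rot: [0.0, -0.046, 0.999, 0.0]
wrist_force: [-0.0, -1.1, -0.9]
opening: 0.103
finger_force: 59.7
```

View pics/e.png

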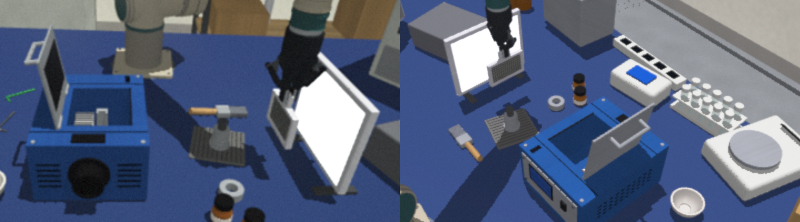

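The flap is open, the die stands on the mat, and the plate is held in front of the lit face at (283,118) in the left half.

```bash
python3 -c "
from workcell import arm
print(arm.finish_job())"
```

```text
the job is handed in; nothing more can be done
None
```

The job is handed in, at about 21 s on the robot's clock: the die stands upright on the mat, the flap is fully open, and the arm is holding the filter plate still and square about 90 mm in front of the lit panel.

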